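# Shut and bolt the fragrance-oil chest

## Task

The workshop is over: swing the lid of the plywood oil chest all the way shut, and only then slide the steel barrel bolt on the chest's front deck fully home through the keeper on the lid, as far as it goes. Leave the two small dropper bottles on the deck and the two paper cups beside the chest standing where they are, and let go of everything.

Things in the scene. Friction and masses are not known exactly. Their poses are not given: they have to be found in the camera images.
- chest: plywood chest fixed to the table, 270 (x) x 300 (y) x 120 mm high; origin under its centre on the table; z up, x away from the robot at yaw 0 (yaw within 0.45 rad). Its top from x = -140 to -30 mm is a fixed deck at z = 120 mm, the rest is the lid. Along y = 0 the deck carries the steel bolt in two guide arches, 24 mm wide, 18 mm tall, at x = -135 to -123 and -46 to -34 mm
- lid_hinge (a point): fixed point in the middle of the lid's hinge line, at the top rear edge of the chest: chest frame (130, 0, 120) mm; the hinge line runs along the chest's y
- lid (a joint): lid angle in rad: 0 = shut (level, its top flush with the deck, on a rigid stop), grows as the free front edge rises towards upright; starts 0.55 to 1.1. The hinge is stiff: the lid stays where it is left, and pressing down on its outer face near the free edge with about 2 to 8 N closes it
- lid_edge (a point): middle of the lid's free front edge, on the outer face, 158 mm from the hinge line. The lid is a plywood plate 158 x 298 (along y) x 12 mm; its outer face passes through the hinge line. The keeper, a steel arch 24 mm wide and 18 mm tall, stands on it at y = 0, 135 to 149 mm from the hinge; press beside it, for example 60 mm to one side
- bolt (a joint): bolt travel in m: 0 = fully drawn back towards the chest's front, grows as the bolt slides along the chest's +x towards the lid; 0.045 = fully home against its stop, its end through the keeper. Starts about 0 to 0.014. Friction about 2.5 N, stays where it is left
- knob (a point): centre of the bolt's upright round steel knob, 18 mm in diameter, 30 mm tall, its middle 35 mm above the deck (its top 50 mm and underside 20 mm above the deck); chest frame x = -105 mm + bolt travel, y = 0, z = 155 mm. It moves with the bolt and does not turn
- dropper_left_center (a point): centre (half-way up) of a loose dropper bottle, 25 mm in diameter and 70 mm tall, standing on the deck about 115 mm to the chest's +y side; leave it alone
- dropper_right_center (a point): the same kind of dropper bottle on the deck, about 115 mm to the chest's -y side; leave it alone
- cup_left_center (a point): centre (half-way up) of a loose paper cup, 80 mm across the rim, 92 mm tall, a stirring stick in it, on the table about 225 mm to the chest's +y side; leave it alone
- cup_right_center (a point): the same kind of cup on the table at the chest's -y side; leave it alone

How it is judged:
On the way, in this order (a step that is already met when the one before it is completed fails the run):
1. the lid is shut (within 0.02 rad) while the bolt is still drawn (less than 20 mm out) (value of joint lid below 0.02 rad and value of joint bolt below 0.02 m), for 0.2 s.
2. the bolt is home in the keeper, within 4 mm of its stop (value of joint bolt above 0.041 m), for 0.2 s.
At the end, for the whole second after the job is handed in: The lid is shut within 0.02 rad and the bolt is at rest through the keeper, within 4 mm of its forward stop (travel over 41 mm) (value of joint lid below 0.02 rad and value of joint bolt above 0.041 m and velocity of joint bolt between -0.01 and 0.01 m/s); the robot touches nothing.
It fails at once if the bolt is pushed out more than 20 mm while the lid is open more than 0.05 rad (value of joint bolt above 0.02 m and value of joint lid above 0.05 rad).
It fails at once if a dropper bottle on the deck or a paper cup beside the chest is shifted over 30 mm or tipped over 0.5 rad (distance of any of dropper_left_center, dropper_right_center, cup_left_center, cup_right_center from where it was at the start of the episode above 0.03 m or angle between any of dropper_left_center, dropper_right_center, cup_left_center, cup_right_center's own z axis and vertical above 0.5 rad).
It also fails if it takes over 45 s, if anything falls off the work surface, if the arm or the gripper's body presses on something with over 40 N, if the wrist force passes 120 N, or if a joint passes its speed limit or range.

## Robot

A 6-joint arm with a two-finger parallel gripper is mounted at the origin on the work surface. World frame = base frame: x ahead of the robot, y to its left, z up, the work surface at z = 0. Lengths are in m, angles in rad, forces in N, time in s.
With the tool pointing down it reaches from about 0.325 to 0.9 m from the base axis. Payload 6.1 kg.
Tool frame: the origin (TCP) lies midway between the tips of the shut fingers; the grasp point (between the pads) lies 19 mm behind it; z points along the fingers, y is the line along which they close (so a half turn about z gives the same grasp; the last joint's range is limited). The gripper opens to 85 mm and grips with 20 to 120 N. Pads are 22 mm wide; open, the fingers measure 114 mm over their backs; the gripper's body (76 mm by 85 mm) begins 54 mm behind the grasp point. The pads swing forward as they close: fully open they stand 13 mm farther back than shut.
Start: joints at [-0.126, 0.22, 1.526, -0, 1.395, -0.126], TCP at [0.625, -0, 0.231] pointing down, gripper open.
Joint ranges: [-2.98, 2.98], [-0.91, 2.08], [0.09, 2.57], [-1.24, 4.39], [0.2, 2.65], [-2.68, 2.68]. Speed limits (rad/s): [2.57, 2.57, 3.01, 3.14, 3.14, 3.14].

## Interface

Orientations are given as [roll, pitch, yaw] about the fixed x, y, z axes, in that order (R = Rz(yaw) Ry(pitch) Rx(roll)).
In Python, from plant import movep, move_l, set_joints, gripper_to, hold, inverse_kinematics, observe, get_image, get_calibration, Unreachable, job_done gives the robot as it stands. Calls block until the motion is done:
- movep(position, orientation): joint-space move of the TCP to a pose.
- move_l(position, feed=0.15, rotation=None, max_force=None): straight line of the TCP; rotation=None keeps the orientation; feed is the mean speed in m/s. With max_force (N) it stops when the force on the tool has changed by that much, and returns True; else False.
- set_joints(angles): joint-space move.
- gripper_to(opening, f_grip=None): finger opening in m; f_grip is the grip in N (None keeps the last); returns when the fingers have stopped.
- hold(seconds).
- inverse_kinematics(position, orientation): joint angles nearest the present ones, or None.
- observe(): the state.
- get_image(name): name is "scene" or "side" or "wrist"; returns (picture, depth): 480x640x3 uint8, red, green, blue; 480x640 float32, m along the optical axis (not along the pixel's ray), 0 where there is no reading.
- get_calibration(name): a dict with "intrinsics" (3x3 intrinsics, pixels), "dist_coeffs" ([k1, k2, p1, p2, k3] as OpenCV has them; the pictures are not rectified), "world_from_camera" (4x4, takes a point from camera to world coordinates). Camera axes: x right, y down, z forward; pixel columns grow to the right and rows downward; lengths in m; the calibration is good to about 2 mm. A picture is of the moment at which its call begins: read the wrist's pose just before it. get_calibration takes no time and is no camera call; for the wrist camera it gives the pose at the moment of the call.
A pose or a line that the arm cannot do raises Unreachable and nothing moves.
- job_done(): hands the job in; it is judged then, once.
The state is a dict: "time_s": time; "q": joint angles; "joint_velocities": joint speeds; "joint_torque": joint torques, N m; "eef_pos": TCP position; "tcp_rot": TCP orientation; "ft_force": force on the tool from outside, world axes, zero at the start; "torque": the same for the moment, N m; "opening": finger opening in m; "grasp_force": force on a finger pad.
Only numpy, scipy, OpenCV 4.12 (cv2) and the standard library are available. Lean on these libraries where they do the work, as an engineer would, in place of code of your own. Each camera call takes 0.05 s, during which the arm holds its last target. There are 200 camera calls.

## Working session

There is one attempt and no reset: what is moved stays moved. The work goes in short steps, each a Python script; the robot and the scene stay as the last script left them, time stands still between calls to the robot, and variables do not carry over. Pictures are saved under pics/ and viewed, at most 10 in all, crops included, and the job is handed in when it is done.

```bash
mkdir -p pics
cat > h.py <<'E'
import numpy as np, cv2
from plant import *
def cloud(name):
    c=get_calibration(name); im,d=get_image(name)
    K=np.array(c["intrinsics"],float);D=np.array(c["dist_coeffs"],float);T=np.array(c["world_from_camera"])
    v,u=np.mgrid[0:480,0:640]
    n=cv2.undistortPoints(np.stack([u,v],-1).reshape(-1,1,2).astype(float),K,D).reshape(480,640,2)
    P=np.dstack([n[...,0]*d,n[...,1]*d,d])@T[:3,:3].T+T[:3,3]
    P[d<=0]=np.nan
    return im,P,n,T
def save(im,f): cv2.imwrite('pics/'+f,im[...,::-1])
E
python3 - <<'E'
from h import *
for n in("scene","side"):
    im,P,nn,T=cloud(n); save(im,n+'0.png'); np.savez(n+'0.npz',im=im,P=P,n=nn,T=T); print(n,T[:3,3].round(3),np.isfinite(P[...,0]).mean())
E
```

```text
scene [1.293 0.456 1.018] 0.995966796875
side [ 0.531 -0.521  0.784] 0.9961588541666667
```

View pics/scene0.png

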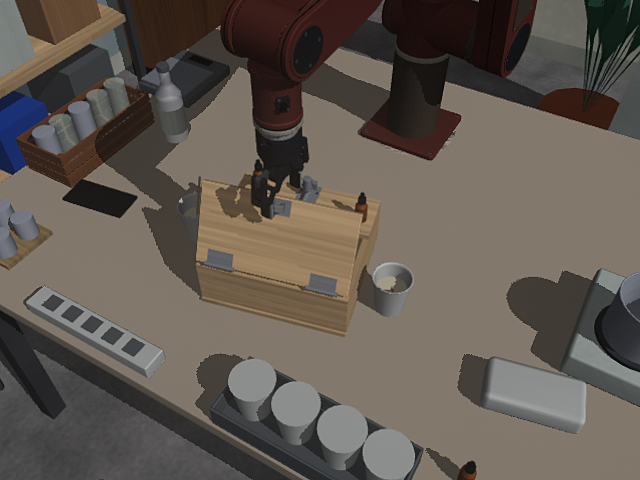

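View pics/side0.png

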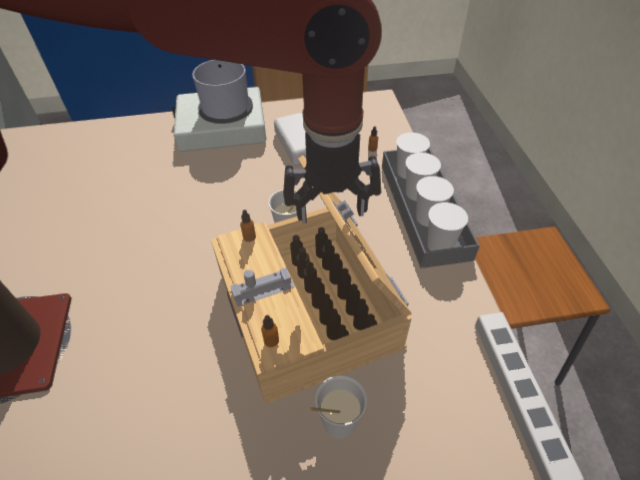

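The scene view shows the open lid from behind, about (200-360, 180-280), with hinges at (219,260) and (321,284). The side view shows the deck with its bolt: arches at (240,293) and (286,280), knob at (250,278). The droppers are at (248,228) and (270,332), the cups at (284,205) and (340,408).

Run:
```python
from h import *
S=np.load('side0.npz');C=np.load('scene0.npz')
P=S['P'];im=S['im']; hsv=cv2.cvtColor(im,cv2.COLOR_RGB2HSV)
box=np.zeros((480,640),bool);box[215:390,205:420]=1
m=box&(abs(P[...,2]-.12)<.006)
n,l,st,_=cv2.connectedComponentsWithStats(m.astype(np.uint8))
k=1+st[1:,4].argmax(); m=l==k
Q=P[m]; print('deck',m.sum(),st[k],np.median(Q[:,2]))
r=cv2.minAreaRect((Q[:,:2]*1000).astype(np.float32)); print('rect',r)
# steel on deck: low saturation
b=np.zeros_like(box);b[262:305,225:298]=1
s=b&(hsv[...,1]<70)&(P[...,2]>.123); A=P[s]
print('steel',s.sum(),A.min(0).round(4),A.max(0).round(4))
kn=b&(P[...,2]>.145); A=P[kn]; print('knob',len(A),A.mean(0).round(4),A.max(0).round(4), A[A[:,2]>.166].mean(0).round(4), np.argwhere(kn).mean(0))
pts=A[:,:2]; print(pts.min(0),pts.max(0))
ln=P[s&(P[...,2]<.145)]; v=cv2.fitLine(ln[:,:2].astype(np.float32),cv2.DIST_HUBER,0,.01,.01).ravel(); print('boltline',v, np.arctan2(v[1],v[0]))
# lid plane from scene
P2=C['P'];b=np.zeros_like(box);b[215:255,210:255]=1;b[225:270,300:350]=1
h2=cv2.cvtColor(C['im'],cv2.COLOR_RGB2HSV);b&=(h2[...,1]>60)
L=P2[b];L=L[np.isfinite(L[:,0])];c=np.median(L,0);
for _ in range(3):
    u,s_,vt=np.linalg.svd(L-L.mean(0),full_matrices=False);nn=vt[2];L=L[abs((L-L.mean(0))@nn)<.006]
nn*=np.sign(nn[2]);print('lid n',nn,L.mean(0),len(L),'angle',np.arccos(nn[2]),'yaw',np.arctan2(nn[1],nn[0]))
```

```text
deck 7872 [ 211  222  113  153 7872] 0.11997240703788364
rect ((495.98046875, -33.13104248046875), (110.44799041748047, 302.9137268066406), 13.225619316101074)
steel 725 [ 0.4445 -0.0647  0.123 ] [ 0.5476 -0.0079  0.1722]
knob 163 [ 0.4802 -0.0407  0.1626] [ 0.4884 -0.0286  0.1722] [ 0.4797 -0.0382  0.1697] [277.06748466 249.28220859]
[ 0.47103032 -0.04662143] [ 0.48844212 -0.02863226]
boltline [ 0.9713559   0.23762941  0.4966575  -0.03647749] 0.23992462
lid n [0.85793508 0.20198218 0.47238819] [0.66352615 0.02770956 0.19027289] 3958 angle 1.0787979435701236 yaw 0.23121778863455775
```

Deck z is 0.120 m and its size 110 x 303 mm. The lid plane passes through the computed hinge to within 1 mm, and all three yaw estimates agree at about 0.23 rad. The knob lies on the bolt axis at about 3 mm travel. I'll close the lid now.

```bash
cat >> h.py <<'E'
YAW=0.231; O=np.array([.5787,-.0137]); ex=np.array([np.cos(YAW),np.sin(YAW)]); ey=np.array([-ex[1],ex[0]])
def W(x,y,z): return [*(O+x*ex+y*ey),z]
def inch(p): d=np.array(p[:2])-O; return d@ex,d@ey,p[2]
def pick(p):
    q0=np.array(observe()["q"])
    c=[]
    for k in(0,np.pi,-np.pi):
        q=inverse_kinematics(p,[np.pi,0,YAW+k])
        if q is not None: c.append((abs(np.array(q)-q0).max(),k))
    return [np.pi,0,YAW+min(c)[1]]
E
python3 - <<'E'
from h import *
o=observe(); print(o["time_s"],o["tcp_rot"],o["ft_force"])
move_l([.625,0,.36],feed=.12)
gripper_to(0)
def T(a): return W(.130-.125*np.cos(a)+.011,-.05,.12+.125*np.sin(a))
p=T(1.2)
up=[p[0],p[1],.36]; r=pick(up); print(r)
movep(up,r); print(observe()["eef_pos"],observe()["tcp_rot"])
print(move_l(p,feed=.1,max_force=12))
F0=np.array(observe()["ft_force"])
for a in np.arange(1.0,.0,-.2):
    s=move_l(T(a),feed=.08,max_force=20); f=observe(); print(round(a,2),s,(np.array(f["ft_force"])-F0).round(1))
    if s: break
else:
    q=T(0); q[2]=.110; print(move_l(q,feed=.03,max_force=15))
hold(.3);f=observe(); print(f["time_s"],inch(f["eef_pos"]),(np.array(f["ft_force"])-F0).round(1))
im,P,_,_=cloud("scene"); save(im,'scene1.png')
E
```

```text
0.1 [-3.13985696e+00 -2.53360915e-04  1.57081171e+00] [0.77149499 0.42494358 0.09450857]
[3.141592653589793, 0, 0.231]
[ 0.68322545 -0.04034317  0.36001089] [-3.14150132e+00  4.84019680e-05  2.32308401e-01]
False
1.0 False [ 0.3 -1.2 -0.6]
0.8 False [ 0.6 -1.  -0.6]
0.6 False [ 1.  -0.2 -0.5]
0.4 False [ 0.7 -0.3 -0.7]
0.2 False [ 1.2  0.3 -0.2]
True
8.0667 (np.float64(0.016985000744866748), np.float64(-0.05014182238289764), np.float64(0.12004918214265067)) [-0.6 -0.9  4.4]
```

View pics/scene1.png

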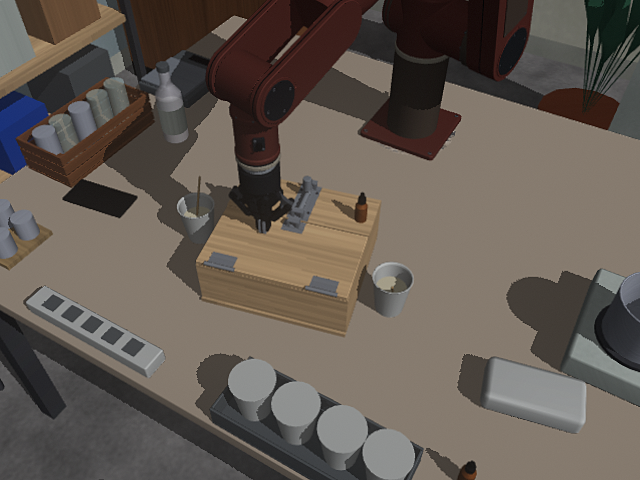

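The lid looks flush, with the gripper on it at (262,225), the bolt at (305,190) and the knob at about (309,183). I'll lift off, check the lid angle, and measure the knob from this second camera before pushing.

Run:
```python
from h import *
move_l(W(.017,-.05,.25),feed=.15)
im,P,_,_=cloud("scene")
C=np.dstack([(P[...,:2]-O)@ex,(P[...,:2]-O)@ey,P[...,2]])
for nm,ys in(("L",1),("R",-1)):
    for a,b in((-.01,.02),(.08,.11)):
        m=(C[...,0]>a)&(C[...,0]<b)&(C[...,1]*ys>.03)&(C[...,1]*ys<.13)&(C[...,2]>.1)&(C[...,2]<.14)
        print(nm,a,m.sum(),np.median(C[m][:,2]))
for n in("scene","side"):
    if n=="side":
        im,P,_,_=cloud("side"); C=np.dstack([(P[...,:2]-O)@ex,(P[...,:2]-O)@ey,P[...,2]]); save(im,"side1.png")
    k=C[(C[...,2]>.145)&(C[...,2]<.18)&(C[...,0]>-.13)&(C[...,0]<-.05)&(abs(C[...,1])<.025)]
    print(n,len(k),k.min(0).round(4),k.max(0).round(4))
    t=k[k[:,2]>.166]; print(len(t),t.mean(0).round(4))
```

```text
L -0.01 587 0.12097922597196498
L 0.08 643 0.1211333025692235
R -0.01 535 0.12091273822850357
R 0.08 613 0.12129541600709992
scene 110 [-0.1095 -0.0061  0.1456] [-0.0896  0.011   0.1762]
50 [-0.0995  0.0026  0.1704]
side 161 [-0.1107 -0.0094  0.1452] [-0.093   0.0083  0.1726]
76 [-0.1019 -0.0015  0.1699]
```

View pics/side1.png

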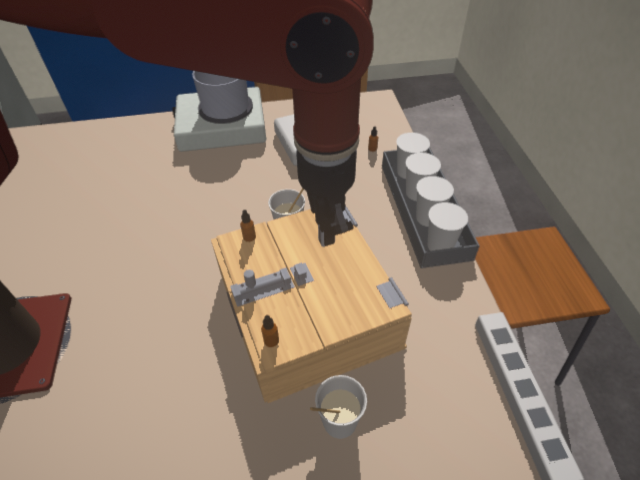

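The lid is shut: front and rear heights agree within 0.4 mm. The knob is at chest x of about -101 mm in both views, with its top at z 0.170. Cups and droppers have not moved. Next I'll push the bolt from the front.

Run:
```python
from h import *
move_l(W(-.145,0,.25),feed=.15)
print(move_l(W(-.145,0,.154),feed=.08,max_force=10))
print(move_l(W(-.068,0,.154),feed=.04,max_force=16))
hold(.3);o=observe();print(inch(o["eef_pos"]),np.array(o["ft_force"]).round(1))
move_l(W(-.12,0,.154),feed=.08)
move_l(W(-.14,0,.30),feed=.15)
hold(.3)
for n in("scene","side"):
    im,P,_,_=cloud(n); C=np.dstack([(P[...,:2]-O)@ex,(P[...,:2]-O)@ey,P[...,2]]); save(im,n+"2.png")
    k=C[(C[...,2]>.145)&(C[...,2]<.18)&(C[...,0]>-.13)&(C[...,0]<-.03)&(abs(C[...,1])<.025)]
    t=k[k[:,2]>.166]; print(n,len(t),t.mean(0).round(4),k.min(0),k.max(0))
print(observe()["time_s"])
```

```text
False
True
(np.float64(-0.08147744656575272), np.float64(0.00047218162611847994), np.float64(0.15275948512834706)) [0.7 0.6 0.7]
scene 56 [-0.0583  0.0027  0.1699] [-0.06924967 -0.00748997  0.14538691] [-0.04856739  0.01110769  0.17448939]
side 76 [-0.0602 -0.0013  0.1697] [-0.06899897 -0.01041303  0.14528468] [-0.05182947  0.00776475  0.17265174]
15.8
```

View pics/side2.png

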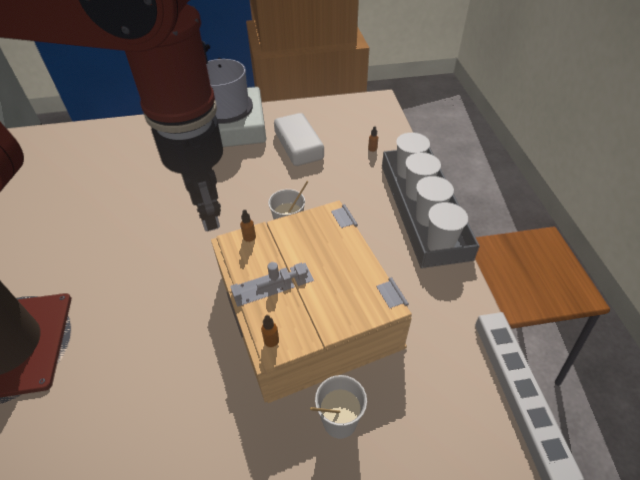

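The knob is at (273,270), chest x -60 mm, which is full travel, and the bolt is through the keeper at (300,272). The lid is shut, the bottles and cups are where they were, and the gripper is clear.

```bash
python3 -c "
from plant import *
print(job_done())"
```

```text
the job is handed in; nothing more can be done
None
```

The lid is shut and the bolt is fully home at about 45 mm travel; the bottles and cups were not moved, nothing is being touched, and the job was handed in at about 16 s (no verdict was returned).

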